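Put the tasting counter's small tools back in their fitted holders

ROBOT

A 7-joint arm with a two-finger parallel gripper is mounted at the origin on the work surface; the furniture and walls round the work are solid. World frame = base frame: x ahead of the robot, y to its left, z up, the work surface at z = 0. Lengths are in m, angles in rad, forces in N, time in s.
With the tool pointing down it reaches from about 0.4 to 0.85 m from the base axis. Payload 10.4 kg.
Tool frame: the origin (TCP) lies at the very end of the fingers, on their centre line; the grasp point (between the pads) lies manip.hold_point_z behind it (manip.hold_point_z is the distance from the TCP to the grasp point, in m); z points along the fingers, y is the direction in which the jaws open and shut (so a half turn about z gives the same grasp; the last joint's range is limited). The gripper opens to 85 mm and grips with 20 to 120 N. Pads are 22 mm wide; open, the fingers measure 114 mm over their backs; the gripper's body (76 mm by 85 mm) begins 54 mm behind the grasp point. The pads swing forward as they close: fully open they stand 13 mm farther back than shut.
Start: joints at [1.078, 0.332, -0.065, 1.46, 0.022, 1.35, -0.088], TCP at [0.283, -0.557, 0.231] pointing down, gripper open.
Joint ranges: [-2.6, 2.6], [-0.5, 2.12], [-1.47, 1.34], [0.16, 2.42], [-1.27, 4.41], [0.06, 2.06], [-2.6, 2.6]. Speed limits (rad/s): [2.22, 2.22, 2.79, 2.79, 3.14, 3.14, 3.14].

INTERFACE

Orientations are given as a unit quaternion [x, y, z, w].
In Python, from workcell import manip gives the robot as it stands.
- The arm moves only by the tool jog_arm, never from a script. Its arguments are lists of equal length, an entry for each row: "translation": the shift along the world's x, y, z in mm, a list of three; "turn": the turn about the world's z in degrees. In form: {"translation": [[x, y, z], ...], "turn": [turn, ...]}. A call has 1 to 12 rows; each row is the pose to reach, as a shift and turn from the pose measured when the call began; what a row does not reach only later rows make up. A row lasts 1/12 s, in which the tool goes at most 41.7 mm and 7.16 degrees, less where a joint would pass 70% of its speed; a pose out of reach is approached as far as the arm can. A call with a gripper value outside its range is refused whole. "grip" is the finger opening in mm, from 0 to 85.4, set as the call begins (left out, the last holds). The fingers move at their own pace and stop on an object; "grip_force" is the grip in N (left out, the last holds). Time passes only in rows, so rows that repeat a pose let the fingers close. It gives the time, the measured TCP pose, the force and the opening at its end, in the units of the state.
- manip.get_obs(): the state, without advancing time (a new reading comes with each control period).
- manip.camera(name): name is "scene" or "top"; returns a dict with "frame" (384x512x3 uint8, red, green, blue), "mtx" (3x3 intrinsics, pixels), "k1" (the pictures are not rectified: a ray, as slopes to the right and down, at radius r is drawn at 1 + k1 r^2 times it, then the intrinsics apply), "pose" (4x4, takes a point from camera to world coordinates). Camera axes: x right, y down, z forward; pixel columns grow to the right and rows downward; lengths in m; the calibration is good to about 2 mm. A picture is of the moment at which its call begins. There is no depth.
- manip.hand_in(): hands the job in, once; it reports no verdict.
Trained networks look in a picture, given as the dict that the camera call returned (one of the last four; its "shot" number tells which), for a name from the list of things; names that differ only in an ending like _2 or _b are one class to them, and where a whole thing is asked for, a point or a joint stands for the part that bears it (a point fixed in the world has none). Each returns a list of dicts, best first, with "confidence" (0 to 1); they miss things now and then, are a little off and sometimes report something else, mostly with a low value. They report only what shows in the picture. A call takes as long as a camera call. They do not tell look-alikes from the thing itself.
- manip.outline_of(picture, label): "mask" (384x512 bool, what is visible of it) and "extent" ([left, top, right, bottom] in pixels, round what is visible of it).
- manip.pinpoint(picture, label): "at" ([column, row] in pixels: a listed point, or the origin of a listed thing).
The state is a dict: "clock": time; "joint_pos": joint angles; "joint_velocities": joint speeds; "tau": joint torques, N m; "position": TCP position; "ee_rot": TCP orientation; "ft_force": force on the tool from outside, world axes, zero at the start; "torque": the same for the moment, N m; "grip_width": opening from 0.0 (shut) to 1.0 (fully open).
Only numpy, scipy, OpenCV 4.12 (cv2) and the standard library are available. Lean on these libraries where they do the work, as an engineer would, in place of code of your own. Each camera call takes 0.05 s, during which the arm holds its last target. There are 200 camera calls.

TASK

Put each small tool back in the holder that fits it: the foil cutter flat in the square tray, the chalk flat in the slim tray, the brass-and-cork stopper upright in the brass dish lined with cork, and the silver-and-black stopper upright in the steel dish lined with black. Each must rest inside the rim on the holder's floor, released and still. Leave the white label roll standing where it is.

Things in the scene. Friction and masses are not known exactly. Their poses are not given: they have to be found in the camera images.
- foil_cutter: Loose black U-shaped foil (capsule) cutter lying flat, 43 (x) x 48 (y) x 16 (z) mm, about 30 g. Origin: centre of its underside. Its two arms run along its x, 48 mm apart over their outer faces (each 9 mm thick), joined by a bridge at +x; grasp across the arms, closing along its own y. Goes in the square tray, either way round.
- chalk: Loose white square chalk stick lying flat, 13 (x) x 60 (y) x 11 (z) mm, about 12 g. Origin: centre of its underside; long axis y. Grasp across the 13 mm, closing along its own x. Goes in the slim tray, either way round.
- brass_stopper: Loose bottle stopper with a brass-coloured round knob and a cork-brown stem, standing on its knob, stem up; 58 mm high, about 60 g. Origin: centre of its underside, axis z up. Knob 35 mm diameter from z = 0 to 30 mm, stem 19.6 mm diameter from z = 30 to 58 mm; grasp the stem. Goes in the brass dish, stem up.
- black_stopper: Loose bottle stopper with a silver-white round knob and a black stem, standing on its knob, stem up; same sizes, weight and frame as the brass stopper. Goes in the steel dish, stem up.
- square_tray: Fixed nearly square tray of dark wood with green lining, 71 (x) x 76 (y) mm outside, recess 61 (x) x 66 (y) mm. Origin: centre of its underside, on the counter; lined floor at z = 3 mm, top of the rim at z = 5.5 mm, rim 5 mm wide. Holder for the foil cutter.
- slim_tray: Fixed long narrow tray of dark wood with blue lining, 41 (x) x 88 (y) mm outside, recess 31 (x) x 78 (y) mm, long axis y. Origin: centre of its underside, on the counter; lined floor at z = 3 mm, top of the rim at z = 5.5 mm, rim 5 mm wide. Holder for the chalk.
- brass_dish: Fixed round dish with a brass rim and a light cork-brown lining, 65 mm diameter outside, recess 55 mm diameter. Origin: centre of its underside, on the counter; lined floor at z = 3 mm, top of the rim at z = 5.5 mm, rim 5 mm wide. Holder for the brass stopper.
- black_dish: Fixed round dish with a steel rim and a black lining, 65 mm diameter outside, recess 55 mm diameter. Origin: centre of its underside, on the counter; lined floor at z = 3 mm, top of the rim at z = 5.5 mm, rim 5 mm wide. Holder for the black stopper.
- label_roll: Loose roll of white labels standing on end, 61 mm diameter, 42 mm high, 140 g. Origin: centre of its underside. A bystander among the tools: not to be moved. The nine listed things lie left (y greater) of the fixed green cork puller (0.63 m tall, base 28 mm high, x 0.24 to 0.42 m, y -0.11 to 0.14 m), 80 mm or more apart centre to centre: keep the arm on that side. All else on the counter is fixed.
Not all that is in view belongs to the job. Leave any pink or red look-alike of the brass_stopper alone.

How it is judged:
At the end, for the whole second after the job is handed in: Foil cutter and chalk lie flat in the square and slim trays (within 15 mm of centre), brass and black stoppers stand stem up in the brass and steel dishes (within 12 mm); each down on the floor, not on a rim, tilt under 0.1 rad, still; label roll within 25 mm of its start (horizontal distance between foil_cutter and square_tray below 0.015 m and z of foil_cutter in the frame of square_tray between 0 and 0.0055 m and angle between each of foil_cutter, chalk, brass_stopper, black_stopper's own z axis and vertical below 0.1 rad and linear speed of each of foil_cutter, chalk, brass_stopper, black_stopper below 0.02 m/s and horizontal distance between chalk and slim_tray below 0.015 m and z of chalk in the frame of slim_tray between 0 and 0.0055 m and horizontal distance between brass_stopper and brass_dish below 0.012 m and z of brass_stopper in the frame of brass_dish between 0 and 0.0055 m and horizontal distance between black_stopper and black_dish below 0.012 m and z of black_stopper in the frame of black_dish between 0 and 0.0055 m and distance of label_roll from where it was at the start of the episode below 0.025 m); the robot touches nothing.
It fails at once if the label roll is moved or knocked over (distance of label_roll from where it was at the start of the episode above 0.025 m or angle between label_roll's own z axis and vertical above 0.3 rad).
It also fails if it takes over 88 s, if anything falls off the work surface, if the arm or the gripper's body presses on something with over 40 N, if the wrist force passes 120 N, or if a joint passes its speed limit or range.

## Working session

There is one attempt and no reset: what is moved stays moved. The work goes in short steps, Python scripts to look and compute and a tool call to move; the robot and the scene stay as the last step left them, time stands still between calls to the robot, and variables do not carry over. Pictures are saved under pics/ and viewed, about 12 in all and at most 16, crops included, and the job is handed in when it is done.

Besides the shell and the picture viewer there is one more tool, called after "Request:" as a command line: name --pt "numbers of a row" for each row, then --argument value for the rest. jog_arm: Moves the arm, as the interface text tells. Its arguments: {"type":"object","properties":{"translation":{"type":"array"},"turn":{"type":"array"},"grip":{"type":"number"},"grip_force":{"type":"number"}},"required":["translation","turn"]}

```bash
mkdir -p pics; ls
cat > h.py <<'E'
import numpy as np, cv2
from workcell import manip
def ray(pic,uv):
    K=pic["mtx"];d=np.array([(uv[0]-K[0,2])/K[0,0],(uv[1]-K[1,2])/K[1,1]]);s=d.copy()
    for _ in range(20): s=d/(1+pic["k1"]*(s@s))
    P=np.array(pic["pose"]);v=P[:3,:3]@np.array([s[0],s[1],1]);return P[:3,3],v/np.linalg.norm(v)
def at_z(pic,uv,z):
    o,v=ray(pic,uv);return o+v*(z-o[2])/v[2]
def tri(p1,u1,p2,u2):
    o1,a=ray(p1,u1);o2,b=ray(p2,u2)
    t=np.linalg.lstsq(np.c_[a,-b],o2-o1,rcond=None)[0]
    x,y=o1+t[0]*a,o2+t[1]*b
    return (x+y)/2,np.linalg.norm(x-y)
def save(pic,n): cv2.imwrite(f"pics/{n}.png",cv2.cvtColor(pic["frame"],cv2.COLOR_RGB2BGR))
E
cat > a.py <<'E'
from h import *
np.set_printoptions(precision=4,suppress=True)
s=manip.camera("scene");t=manip.camera("top")
save(s,"s0");save(t,"t0")
print(np.array(s["pose"]),np.array(t["pose"]),manip.hold_point_z,manip.get_obs()["position"],manip.get_obs()["ee_rot"])
for n in "foil_cutter chalk brass_stopper black_stopper square_tray slim_tray brass_dish black_dish label_roll".split():
    a=manip.pinpoint(s,n);b=manip.pinpoint(t,n)
    for x in b[:2]: print(n,"top",np.round(x["at"]),round(x["confidence"],2),at_z(t,x["at"],0))
    for x in a[:2]:
        print(n,"scene",np.round(x["at"]),round(x["confidence"],2),at_z(s,x["at"],0), [ (np.round(q[0],4),round(q[1],4)) for q in [tri(s,x["at"],t,y["at"]) for y in b[:2]]])
E
python3 a.py
```

```text
pics
[[-0.5924 -0.5432  0.5949 -0.0144]
 [-0.8055  0.4138 -0.4243  0.6099]
 [-0.0157 -0.7306 -0.6827  0.6209]
 [ 0.      0.      0.      1.    ]] [[-0.0282 -0.9838  0.177   0.3348]
 [-0.9994  0.0243 -0.0241  0.2548]
 [ 0.0194 -0.1776 -0.9839  0.8859]
 [ 0.      0.      0.      1.    ]] 0.0187 [ 0.2828 -0.557   0.2306] [ 0.9725  0.2327 -0.0002 -0.0006]
foil_cutter top [206. 147.] 0.48 [0.6117 0.3425 0.    ]
foil_cutter scene [174. 193.] 0.67 [0.6162 0.3509 0.    ] [(array([ 0.6156,  0.3465, -0.0032]), np.float64(0.0091))]
chalk top [194. 225.] 0.43 [0.4196 0.3708 0.    ]
chalk top [208. 148.] 0.31 [0.6105 0.3371 0.    ]
chalk scene [276. 265.] 0.6 [0.3529 0.3    0.    ] [(array([0.3796, 0.3376, 0.0246]), np.float64(0.0951)), (array([ 0.5209,  0.2925, -0.0754]), np.float64(0.2368))]
chalk scene [216. 261.] 0.53 [0.4218 0.3771 0.    ] [(array([ 0.4219,  0.3737, -0.0034]), np.float64(0.0062)), (array([ 0.6338,  0.3215, -0.2256]), np.float64(0.1141))]
brass_stopper top [305. 150.] 0.76 [0.5995 0.0965 0.    ]
brass_stopper top [189. 259.] 0.69 [0.3394 0.3839 0.    ]
brass_stopper scene [27
[... 942 characters left out ...]
.6269 0.2111 0.    ]
brass_dish scene [222. 161.] 0.88 [0.6412 0.2179 0.    ] [(array([0.6298, 0.2167, 0.0056]), np.float64(0.014))]
black_dish top [237. 174.] 0.73 [0.5429 0.2673 0.    ]
black_dish scene [227. 196.] 0.71 [0.5454 0.2707 0.    ] [(array([ 0.5445,  0.2689, -0.0008]), np.float64(0.0042))]
black_dish scene [306. 229.] 0.17 [0.3852 0.2054 0.    ] [(array([ 0.4748,  0.2254, -0.0168]), np.float64(0.1632))]
label_roll top [268. 240.] 0.72 [0.3782 0.1974 0.    ]
label_roll top [232. 208.] 0.62 [0.4574 0.2799 0.    ]
label_roll scene [309. 230.] 0.88 [0.3797 0.2022 0.    ] [(array([ 0.3799,  0.1988, -0.0028]), np.float64(0.0045)), (array([0.4093, 0.2476, 0.0283]), np.float64(0.1076))]
```

```bash
python3 -c "
import cv2
for n,(x0,y0,x1,y1) in {'s0':(130,120,370,320),'t0':(150,100,350,300)}.items():
    i=cv2.imread(f'pics/{n}.png')[y0:y1,x0:x1]; cv2.imwrite(f'pics/{n}c.png',cv2.resize(i,None,fx=3,fy=3,interpolation=cv2.INTER_CUBIC))
"
```

```text
(no output)
```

View pics/s0c.png

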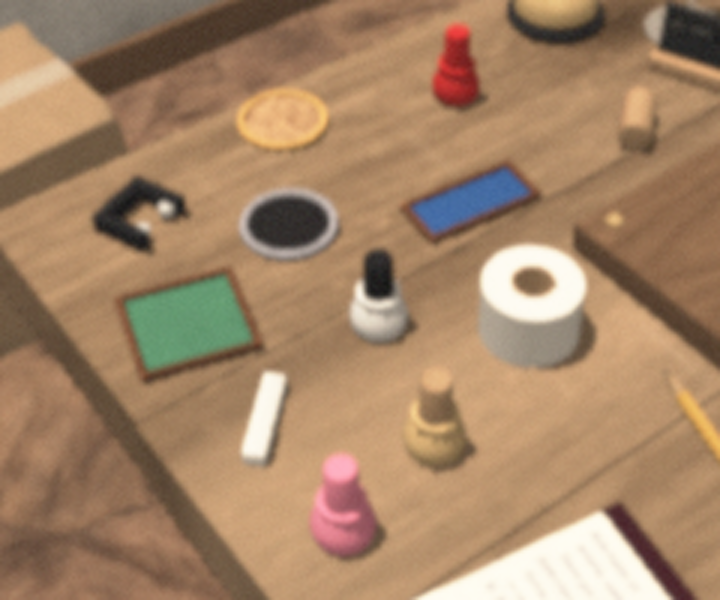

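View pics/t0c.png

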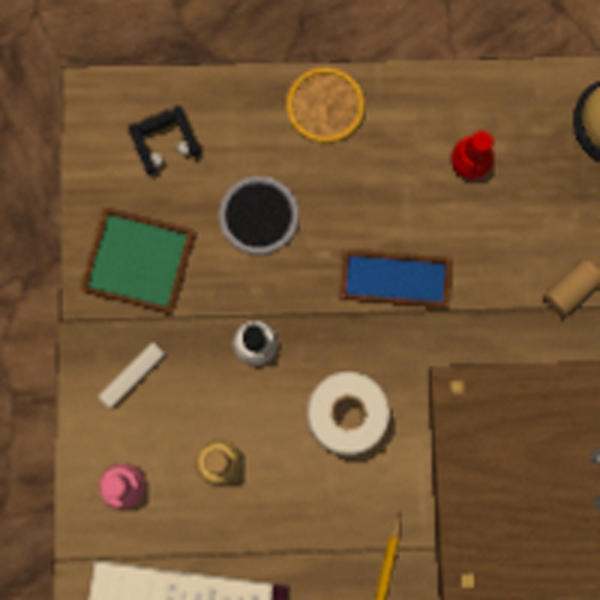

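View pics/t0.png

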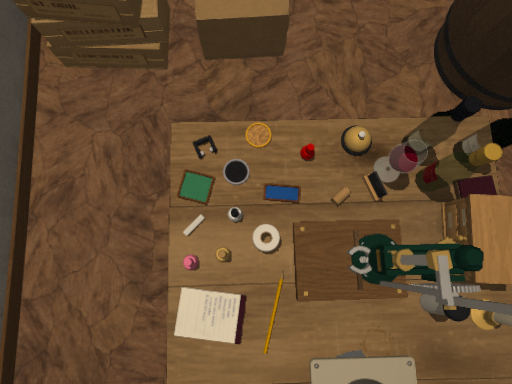

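Run:
```python
from h import *
t=manip.camera("top")
for uv in [(360,260),(420,240),(420,265),(480,260),(515,300),(388,168),(480,150),(485,315)]:
    print(uv,[np.round(at_z(t,uv,z)[:2],3) for z in (0,.2,.4,.6)])
```

```text
(360, 260) [array([ 0.327, -0.019]), array([0.329, 0.043]), array([0.331, 0.105]), array([0.332, 0.166])]
(420, 240) [array([ 0.37 , -0.165]), array([ 0.362, -0.07 ]), array([0.354, 0.024]), array([0.346, 0.119])]
(420, 265) [array([ 0.312, -0.159]), array([ 0.317, -0.065]), array([0.322, 0.028]), array([0.327, 0.121])]
(480, 260) [array([ 0.32, -0.3 ]), array([ 0.324, -0.175]), array([ 0.327, -0.05 ]), array([0.33 , 0.076])]
(515, 300) [array([ 0.229, -0.366]), array([ 0.253, -0.226]), array([ 0.277, -0.086]), array([0.301, 0.054])]
(388, 168) [array([ 0.548, -0.106]), array([ 0.5  , -0.025]), array([0.452, 0.057]), array([0.404, 0.138])]
(480, 150) [array([ 0.588, -0.337]), array([ 0.531, -0.204]), array([ 0.474, -0.07 ]), array([0.417, 0.064])]
(485, 315) [array([ 0.197, -0.293]), array([ 0.228, -0.169]), array([ 0.259, -0.046]), array([0.29 , 0.078])]
```

View pics/s0.png

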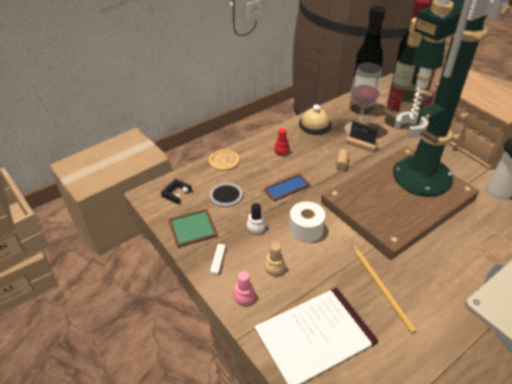

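Run:
```python
import cv2
i=cv2.imread('pics/t0.png')[120:384,282:512]; cv2.imwrite('pics/t0r.png',cv2.resize(i,None,fx=2.2,fy=2.2,interpolation=cv2.INTER_CUBIC))
```

```text
(no output)
```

View pics/t0r.png

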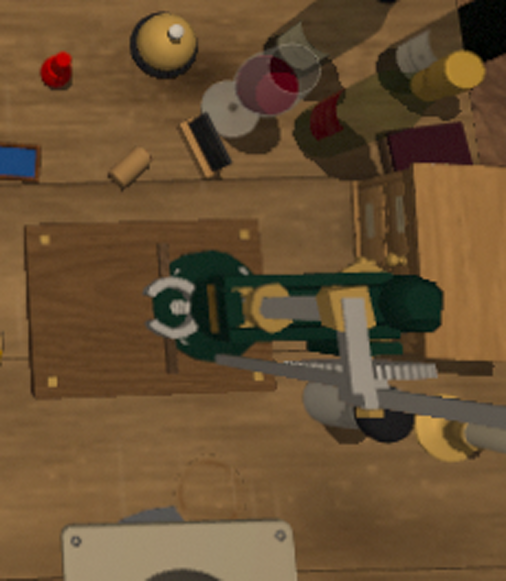

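```bash
cat > b.py <<'E'
from h import *
np.set_printoptions(precision=4,suppress=True)
zs=dict(foil_cutter=.016,chalk=.011,square_tray=.0055,slim_tray=.0055,brass_dish=.0055,black_dish=.0055,brass_stopper=.0,black_stopper=.0,label_roll=.042)
def run(names=zs):
  for cam in ("top","scene"):
    p=manip.camera(cam)
    for n in names:
        for o in manip.outline_of(p,n)[:2]:
            m=o["mask"].astype(np.uint8)
            c=cv2.findContours(m,0,2)[0]
            if not c: continue
            c=max(c,key=cv2.contourArea)[:,0]
            w=np.array([at_z(p,q,zs[n])[:2] for q in c],np.float32)*1000
            r=cv2.minAreaRect(w)
            print(n,cam,round(o["confidence"],2),"rect c",np.round(r[0]),"size",np.round(r[1]),"ang",round(r[2],1),"px",np.round(c.mean(0)),"rgb",p["frame"][o["mask"]].mean(0).round())
if __name__=="__main__": run()
E
python3 b.py
```

```text
foil_cutter top 0.75 rect c [611. 343.] size [46. 49.] ang 21.4 px [204. 145.] rgb [54. 47. 39.]
foil_cutter top 0.62 rect c [638. 211.] size [61. 62.] ang 88.7 px [260. 133.] rgb [167. 116.  49.]
chalk top 0.54 rect c [420. 371.] size [13. 54.] ang 44.3 px [195. 223.] rgb [185. 170. 147.]
square_tray top 0.78 rect c [514. 367.] size [77. 72.] ang 74.4 px [197. 186.] rgb [62. 92. 57.]
slim_tray top 0.83 rect c [493. 160.] size [89. 41.] ang 84.4 px [280. 191.] rgb [48. 62. 87.]
brass_dish top 0.9 rect c [639. 212.] size [61. 63.] ang 44.4 px [257. 135.] rgb [167. 116.  49.]
brass_stopper top 0.67 rect c [351. 304.] size [33. 31.] ang 44.0 px [223. 253.] rgb [139. 106.  56.]
brass_stopper top 0.66 rect c [333. 380.] size [30. 32.] ang 90.0 px [190. 264.] rgb [158.  79.  90.]
black_stopper top 0.46 rect c [445. 273.] size [34. 31.] ang 88.5 px [236. 214.] rgb [102.  95.  85.]
label_roll top 0.59 rect c [384. 203.] size [59. 59.] ang 88.3 px [267. 235.] rgb [194. 175. 147.]
foil_cutter scene 0.68 rect c [605. 351.] size [50. 58.] ang 22.7 px [177. 190.] rgb [75. 66. 58.]
chalk scene 0.7
[... 300 characters left out ...]
0.75 rect c [638. 216.] size [62. 64.] ang 52.6 px [224. 160.] rgb [230. 178. 117.]
brass_dish scene 0.55 rect c [510. 371.] size [76. 74.] ang 73.5 px [194. 227.] rgb [106. 133.  98.]
black_dish scene 0.58 rect c [546. 272.] size [63. 63.] ang 52.8 px [226. 193.] rgb [102.  94.  89.]
brass_stopper scene 0.68 rect c [619.  74.] size [31. 86.] ang 50.3 px [280. 143.] rgb [160.  46.  43.]
brass_stopper scene 0.68 rect c [399. 189.] size [ 64. 100.] ang 50.2 px [306. 222.] rgb [205. 194. 178.]
black_stopper scene 0.76 rect c [464. 260.] size [33. 75.] ang 54.1 px [256. 218.] rgb [139. 130. 119.]
label_roll scene 0.85 rect c [371. 218.] size [60. 98.] ang 50.2 px [307. 222.] rgb [203. 192. 176.]
```

Request:
jog_arm --pt "0 0 40" --pt "0 0 80" --pt "0 0 120" --pt "0 0 160" --pt "0 0 200" --pt "0 0 240" --pt "0 0 280" --pt "0 0 320" --pt "0 0 360" --pt "0 0 400" --pt "0 0 440" --pt "0 0 480" --turn '[0,0,0,0,0,0,0,0,0,0,0,0]'

```text
clock: 3.05
position: [0.2703, -0.5329, 0.5877]
ee_rot: [0.972, 0.232, 0.005, 0.024]
ft_force: [0.1, 1.0, 0.1]
grip_width: 1.0
```

Request:
jog_arm --pt "-10 35 0" --pt "-20 70 20" --pt "-30 100 50" --pt "-40 120 85" --pt "-40 140 120" --pt "-40 140 140" --pt "-40 140 140" --turn '[0,0,0,0,0,0,0]'

```text
clock: 3.63
position: [0.2378, -0.4126, 0.6322]
ee_rot: [0.971, 0.233, 0.01, 0.043]
ft_force: [1.2, 0.9, 0.4]
grip_width: 1.003
```

Request:
jog_arm --pt "0 10 20" --pt "0 30 40" --pt "0 40 60" --pt "0 40 60" --turn '[0,0,0,0]'

```text
clock: 3.97
position: [0.2409, -0.3918, 0.6408]
ee_rot: [0.97, 0.237, 0.016, 0.052]
ft_force: [-0.8, -1.3, -0.7]
grip_width: 1.002
```

```bash
python3 -c "
from h import *
o=manip.get_obs();print(o['joint_pos'],o['position'],o['ee_rot'],o['joint_velocities'])"
```

```text
[ 0.32634529  0.00756137  0.59976764  0.96880318  0.00876026  2.05786051
 -0.16082325] [ 0.24092186 -0.39176464  0.64078273] [0.96993628 0.23714598 0.01587798 0.05228092] [ 1.66696198e+00 -8.45665138e-02 -1.83281710e+00  4.97057171e-04
  9.68123638e-02  1.38099958e-04 -1.74683393e-01]
```

Request:
jog_arm --pt "20 -20 -20" --pt "40 -40 -40" --pt "60 -60 -65" --pt "80 -80 -95" --pt "100 -70 -110" --pt "120 -60 -120" --turn '[0,0,5,10,15,20]'

```text
clock: 4.47
position: [0.3613, -0.4513, 0.5164]
ee_rot: [0.914, 0.404, 0.023, 0.046]
ft_force: [-0.1, 0.0, 0.3]
grip_width: 1.005
```

```bash
cat > st.py <<'E'
from h import *
from scipy.spatial.transform import Rotation as R
o=manip.get_obs();M=R.from_quat(o['ee_rot']).as_matrix()
print('j',np.round(o['joint_pos'],3),'p',np.round(o['position'],4),'z',np.round(M[:,2],3),'jaw',np.degrees(np.arctan2(M[1,1],M[0,1])).round(1),'t',o['clock'],'g',o['grip_width'])
E
python3 st.py
```

```text
j [ 0.368  0.179  0.578  1.095 -0.126  1.794  0.161] p [ 0.3613 -0.4513  0.5164] z [ 0.079 -0.065 -0.995] jaw -42.4 t 4.4667 g 1.0051855284006408
```

Request:
jog_arm --pt "32 24 5" --pt "60 52 10" --pt "86 81 15" --pt "110 113 20" --pt "132 145 20" --pt "152 180 20" --pt "169 215 20" --pt "184 252 20" --pt "196 289 20" --pt "206 327 20" --pt "213 366 20" --pt "217 405 20" --turn '[7,14,21,28,35,42,49,56,63,70,77,84]'

```text
clock: 5.47
position: [0.5779, -0.0434, 0.5353]
ee_rot: [0.405, 0.913, 0.047, 0.018]
ft_force: [0.4, -0.2, -0.4]
grip_width: 1.003
```

```bash
python3 st.py
```

```text
j [-0.075  0.224  0.159  0.972 -0.118  1.881  0.774] p [ 0.5779 -0.0434  0.5353] z [ 0.07   0.072 -0.995] jaw 42.1 t 5.4667 g 1.0033948978489253
```

Request:
jog_arm --pt "2 38 0" --pt "0 76 0" --pt "-5 114 0" --pt "-10 150 0" --pt "-20 186 0" --pt "-30 220 0" --pt "-45 240 0" --pt "-60 240 0" --pt "-70 240 0" --pt "-80 240 0" --pt "-80 240 0" --pt "-80 240 0" --turn '[7,14,21,28,35,42,49,56,63,70,77,84]'

```text
clock: 6.47
position: [0.4962, 0.1971, 0.5353]
ee_rot: [-0.313, 0.948, 0.046, -0.019]
ft_force: [0.1, 0.5, 0.2]
grip_width: 0.996
```

Request:
jog_arm --pt "0 0 0" --pt "0 0 20" --pt "0 0 50" --pt "0 0 80" --pt "0 0 100" --pt "0 0 110" --pt "0 0 120" --turn '[7,14,21,28,35,38,38]'

```text
clock: 7.05
position: [0.4811, 0.1963, 0.5735]
ee_rot: [-0.608, 0.793, 0.031, -0.007]
ft_force: [-0.3, -0.0, -0.5]
grip_width: 1.003
```

```bash
python3 st.py
```

```text
j [-0.621  0.198  0.25   0.92  -0.118  2.058  2.449] p [0.4811 0.1963 0.5735] z [-0.049  0.04  -0.998] jaw 164.9 t 7.05 g 1.002591798838039
```

Request:
jog_arm --pt "0 0 30" --pt "0 0 60" --pt "0 0 60" --turn '[0,0,0]'

```text
clock: 7.3
position: [0.474, 0.1955, 0.5987]
ee_rot: [-0.606, 0.795, 0.026, 0.018]
ft_force: [-0.6, -0.6, 0.2]
grip_width: 1.0
```

```bash
python3 st.py
```

```text
j [-0.655  0.168  0.282  0.898 -0.12   2.058  2.44 ] p [0.474  0.1955 0.5987] z [-0.002  0.063 -0.998] jaw 164.7 t 7.3 g 1.0004027862697382
```

Request:
jog_arm --pt "11 12 -36" --pt "22 24 -72" --pt "34 37 -108" --pt "46 50 -144" --pt "57 62 -180" --pt "68 74 -216" --pt "80 87 -252" --pt "92 99 -288" --pt "103 112 -324" --pt "115 124 -360" --pt "126 136 -396" --pt "137 148 -432" --turn '[-5,-10,-15,-20,-25,-30,-35,-40,-45,-50,-53,-53]'

```text
clock: 8.3
position: [0.6115, 0.3444, 0.1655]
ee_rot: [-0.185, 0.982, 0.015, 0.028]
ft_force: [0.1, 0.1, 0.1]
grip_width: 0.997
```

Request:
jog_arm --pt "0 0 -40" --pt "0 0 -80" --pt "0 0 -110" --pt "0 0 -110" --turn '[0,0,0,0]'

```text
clock: 8.63
position: [0.6077, 0.3425, 0.0481]
ee_rot: [-0.185, 0.982, 0.014, 0.023]
ft_force: [-1.0, 0.2, -1.0]
grip_width: 1.0
```

```bash
python3 st.py; python3 -c "
from h import *
p=manip.camera('top');save(p,'t1');q=manip.camera('scene');save(q,'s1')
a=p['frame'][100:260,160:300];b=q['frame'][120:280,130:270]
cv2.imwrite('pics/m1.png',cv2.cvtColor(cv2.resize(np.hstack([a,b]),None,fx=2.8,fy=2.8,interpolation=2),4))"
```

```text
j [-0.765  0.604  0.265  1.501 -0.188  1.007  1.49 ] p [0.6077 0.3425 0.0481] z [ 0.04   0.035 -0.999] jaw 111.3 t 8.6333 g 1.0000833359922177
```

View pics/m1.png

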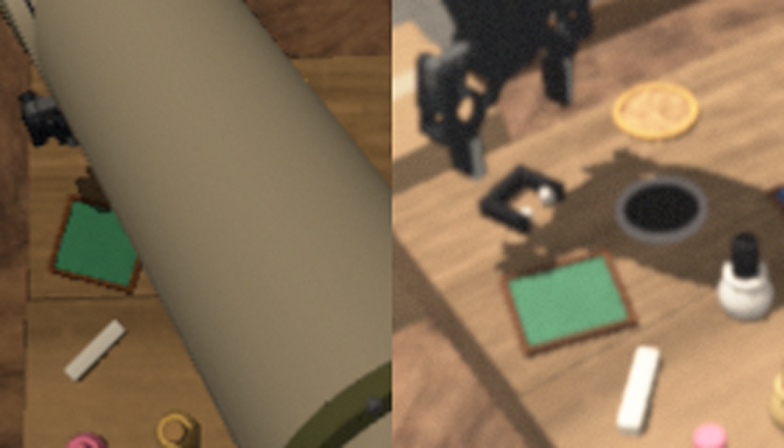

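Request:
jog_arm --pt "3 1 -15" --pt "3 1 -30" --pt "3 1 -42" --pt "3 1 -46" --pt "3 1 -46" --turn '[0,0,0,0,0]'

```text
clock: 9.15
position: [0.6138, 0.3449, 0.0086]
ee_rot: [-0.185, 0.982, 0.015, 0.027]
ft_force: [0.0, -1.0, 0.2]
grip_width: 0.998
```

Request:
jog_arm --pt "0 0 0" --pt "0 0 0" --pt "0 0 0" --pt "0 0 0" --pt "0 0 0" --pt "0 0 0" --pt "0 0 0" --pt "0 0 0" --turn '[0,0,0,0,0,0,0,0]' --grip 38 --grip_force 30

```text
clock: 9.82
position: [0.6143, 0.3452, 0.0096]
ee_rot: [-0.185, 0.982, 0.015, 0.027]
ft_force: [-1.4, -0.4, 5.9]
grip_width: 0.55
```

Request:
jog_arm --pt "0 0 10" --pt "0 0 30" --pt "0 0 60" --pt "0 0 60" --turn '[0,0,0,0]'

```text
clock: 10.15
position: [0.6172, 0.3466, 0.0765]
ee_rot: [-0.185, 0.982, 0.017, 0.031]
ft_force: [1.6, 0.8, 0.7]
grip_width: 0.55
```

```bash
python3 st.py; python3 -c "
from h import *
q=manip.camera('scene');save(q,'s1')
b=q['frame'][120:250,120:270]
cv2.imwrite('pics/m2.png',cv2.cvtColor(cv2.resize(b,None,fx=4,fy=4,interpolation=2),4))"
```

```text
j [-0.767  0.584  0.274  1.47  -0.185  1.042  1.489] p [0.6172 0.3466 0.0765] z [ 0.055  0.045 -0.997] jaw 111.3 t 10.15 g 0.5498210162815304
```

View pics/m2.png

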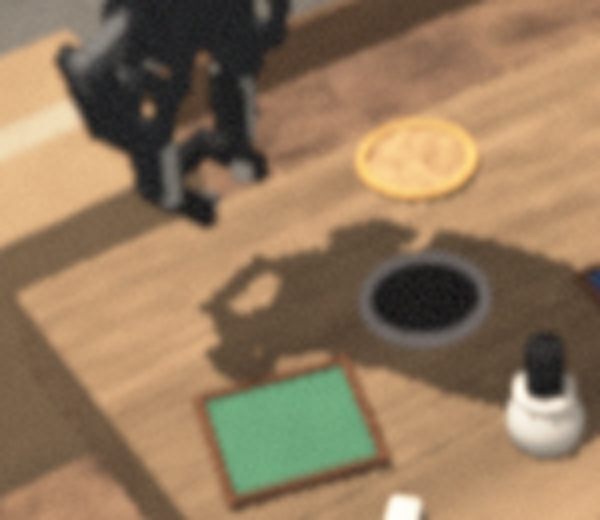

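Request:
jog_arm --pt "-20 4 0" --pt "-40 8 0" --pt "-60 12 0" --pt "-80 16 0" --pt "-102 21 0" --pt "-102 21 -20" --pt "-102 21 -40" --pt "-102 21 -50" --pt "-102 21 -50" --pt "-102 21 -50" --turn '[-7,-14,-21,-28,-35,-37,-37,-37,-37,-37]'

```text
clock: 11.03
position: [0.5146, 0.3667, 0.024]
ee_rot: [0.137, 0.99, 0.006, 0.034]
ft_force: [0.8, 0.1, 0.4]
grip_width: 0.543
```

```bash
python3 st.py; python3 -c "
from h import *
q=manip.camera('scene');save(q,'s1')
b=q['frame'][150:280,120:270]
cv2.imwrite('pics/m3.png',cv2.cvtColor(cv2.resize(b,None,fx=4,fy=4,interpolation=2),4))"
```

```text
j [-1.028  0.522  0.398  1.718 -0.197  0.89   0.733] p [0.5146 0.3667 0.024 ] z [ 0.068  0.002 -0.998] jaw 74.3 t 11.0333 g 0.5427902102764327
```

View pics/m3.png

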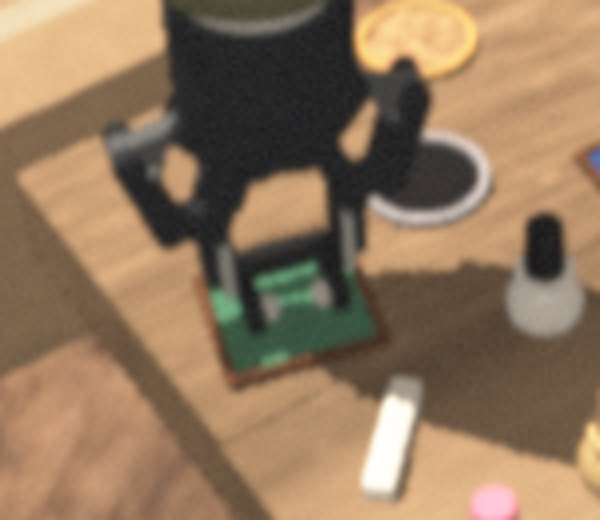

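Request:
jog_arm --pt "-1 1 -5" --pt "-1 1 -10" --pt "-1 1 -11" --pt "-1 1 -11" --turn '[0,0,0,0]'

```text
clock: 11.42
position: [0.514, 0.3679, 0.0135]
ee_rot: [0.137, 0.99, 0.006, 0.034]
ft_force: [-0.4, 0.4, 0.3]
grip_width: 0.544
```

Request:
jog_arm --pt "0 0 0" --pt "0 0 0" --pt "0 0 1" --pt "0 0 5" --pt "0 0 30" --pt "0 0 70" --pt "0 0 90" --pt "0 0 90" --pt "0 0 90" --turn '[0,0,0,0,0,0,0,0,0]' --grip 70

```text
clock: 12.17
position: [0.5147, 0.3685, 0.1055]
ee_rot: [0.137, 0.99, 0.007, 0.035]
ft_force: [-0.8, -0.6, -0.1]
grip_width: 0.815
```

```bash
python3 st.py; python3 -c "
from h import *
q=manip.camera('scene');save(q,'s1')
b=q['frame'][150:280,120:270]
cv2.imwrite('pics/m4.png',cv2.cvtColor(cv2.resize(b,None,fx=4,fy=4,interpolation=2),4))"
```

```text
j [-1.057  0.422  0.43   1.665 -0.153  1.034  0.705] p [0.5147 0.3685 0.1055] z [ 0.071  0.005 -0.997] jaw 74.3 t 12.1667 g 0.8146321471205337
```

View pics/m4.png

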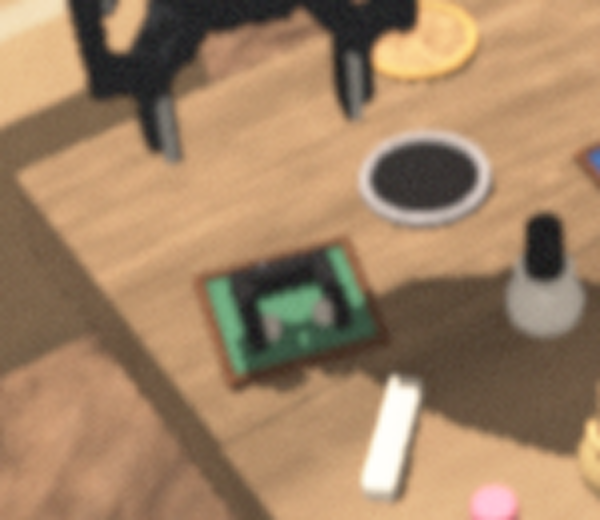

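Request:
jog_arm --pt "-30 1 0" --pt "-60 2 0" --pt "-96 4 0" --pt "-96 4 -30" --pt "-96 4 -60" --pt "-96 4 -75" --pt "-96 4 -75" --pt "-96 4 -75" --turn '[-7,-14,-21,-28,-30,-30,-30,-30]' --grip 40

```text
clock: 12.88
position: [0.4174, 0.3711, 0.0279]
ee_rot: [0.388, 0.921, -0.004, 0.035]
ft_force: [0.5, 1.2, 0.5]
grip_width: 0.469
```

```bash
python3 st.py; python3 -c "
from h import *
q=manip.camera('scene');save(q,'s1')
b=q['frame'][170:300,140:290]
cv2.imwrite('pics/m5.png',cv2.cvtColor(cv2.resize(b,None,fx=4,fy=4,interpolation=2),4))
import b;b.zs={'foil_cutter':.019,'square_tray':.0055,'chalk':.011};b.run(b.zs)"
```

```text
j [-1.261  0.411  0.487  1.886 -0.157  0.878  0.062] p [0.4174 0.3711 0.0279] z [ 0.06  -0.035 -0.998] jaw 44.3 t 12.8833 g 0.46871686969117105
foil_cutter top 0.73 rect c [512. 366.] size [50. 43.] ang 73.5 px [196. 185.] rgb [39. 43. 37.]
foil_cutter top 0.73 rect c [637. 212.] size [61. 66.] ang 88.5 px [259. 135.] rgb [161. 112.  48.]
square_tray top 0.92 rect c [514. 366.] size [77. 77.] ang 74.5 px [196. 185.] rgb [62. 79. 49.]
square_tray top 0.64 rect c [548. 269.] size [63. 60.] ang 88.6 px [235. 169.] rgb [59. 53. 50.]
square_tray scene 0.61 rect c [516. 391.] size [34. 73.] ang 74.3 px [180. 234.] rgb [119. 128.  94.]
square_tray scene 0.48 rect c [529. 251.] size [ 9. 29.] ang 48.4 px [239. 194.] rgb [171. 158. 152.]
chalk scene 0.72 rect c [417. 376.] size [15. 66.] ang 44.3 px [218. 258.] rgb [205. 195. 181.]
```

View pics/m5.png

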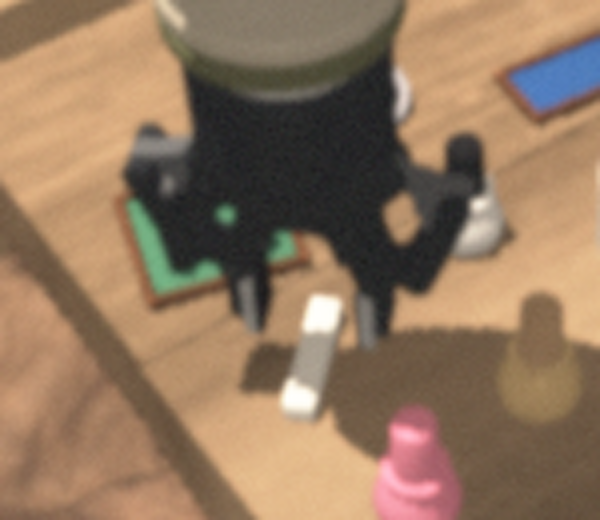

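Request:
jog_arm --pt "1 1 -10" --pt "2 1 -20" --pt "2 1 -24" --pt "2 1 -24" --turn '[0,0,0,0]'

```text
clock: 13.67
position: [0.4194, 0.3723, 0.0036]
ee_rot: [0.388, 0.921, -0.004, 0.034]
ft_force: [0.2, -0.3, 0.2]
grip_width: 0.471
```

Request:
jog_arm --pt "0 0 0" --pt "0 0 0" --pt "0 0 0" --pt "0 0 0" --pt "0 0 0" --pt "0 0 0" --pt "0 0 0" --turn '[0,0,0,0,0,0,0]' --grip 6 --grip_force 30

```text
clock: 14.25
position: [0.4194, 0.3723, 0.0037]
ee_rot: [0.388, 0.921, -0.004, 0.034]
ft_force: [-0.7, 0.0, -0.4]
grip_width: 0.139
```

Request:
jog_arm --pt "0 0 30" --pt "0 0 65" --pt "3 -5 100" --pt "13 -38 110" --pt "25 -73 110" --pt "38 -110 110" --pt "50 -146 110" --pt "62 -182 110" --pt "73 -211 100" --pt "73 -211 65" --pt "73 -211 30" --pt "73 -211 30" --turn '[0,0,-7,-14,-21,-28,-35,-42,-49,-50,-50,-50]'

```text
clock: 15.25
position: [0.4891, 0.1595, 0.0288]
ee_rot: [0.741, 0.67, -0.022, 0.029]
ft_force: [-2.0, -0.6, -0.6]
grip_width: 0.141
```

```bash
python3 st.py; python3 -c "
from h import *
q=manip.camera('scene');save(q,'s1')
b=q['frame'][110:240,210:360]
cv2.imwrite('pics/m6.png',cv2.cvtColor(cv2.resize(b,None,fx=4,fy=4,interpolation=2),4))"
```

```text
j [-1.073  0.396  0.729  1.974 -0.244  0.901 -0.327] p [0.4891 0.1595 0.0288] z [ 0.007 -0.072 -0.997] jaw -5.7 t 15.25 g 0.1412912196466051
```

View pics/m6.png

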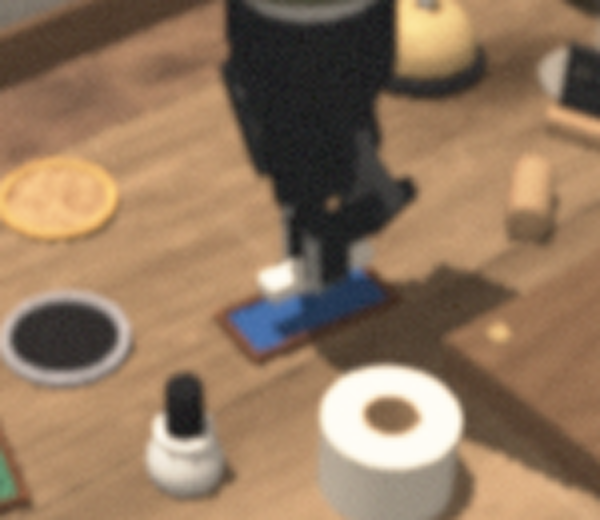

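Request:
jog_arm --pt "3 1 -10" --pt "4 1 -18" --pt "4 1 -20" --pt "4 1 -20" --turn '[0,0,0,0]'

```text
clock: 15.63
position: [0.4946, 0.1615, 0.0124]
ee_rot: [0.741, 0.671, -0.021, 0.029]
ft_force: [-0.5, 0.4, 0.2]
grip_width: 0.138
```

Request:
jog_arm --pt "0 0 0" --pt "0 0 0" --pt "0 0 2" --pt "0 0 20" --pt "0 0 50" --pt "0 0 90" --pt "0 0 110" --pt "0 0 110" --pt "0 0 110" --turn '[0,0,0,0,0,0,0,0,0]' --grip 45

```text
clock: 16.38
position: [0.4953, 0.162, 0.1238]
ee_rot: [0.741, 0.671, -0.019, 0.029]
ft_force: [-0.3, 0.3, -0.7]
grip_width: 0.531
```

```bash
python3 st.py; python3 -c "
import b;b.zs={'chalk':.014,'slim_tray':.0055,'black_stopper':0,'brass_stopper':0,'brass_dish':.0055,'black_dish':.0055};b.run(b.zs)"
```

```text
j [-1.148  0.253  0.799  1.891 -0.127  1.09  -0.403] p [0.4953 0.162  0.1238] z [ 0.011 -0.069 -0.998] jaw -5.7 t 16.3833 g 0.5309655914186763
slim_tray top 0.71 rect c [548. 268.] size [61. 60.] ang 88.7 px [237. 171.] rgb [50. 46. 43.]
slim_tray top 0.67 rect c [495. 184.] size [41. 42.] ang 88.6 px [271. 190.] rgb [52. 55. 68.]
black_stopper top 0.45 rect c [445. 273.] size [34. 31.] ang 88.5 px [235. 214.] rgb [89. 82. 74.]
brass_stopper top 0.63 rect c [351. 304.] size [33. 34.] ang 43.6 px [222. 254.] rgb [122.  92.  48.]
brass_stopper top 0.53 rect c [335. 379.] size [33. 35.] ang 89.9 px [190. 263.] rgb [138.  70.  77.]
brass_dish top 0.74 rect c [635. 229.] size [57. 24.] ang 16.0 px [253. 136.] rgb [148. 102.  43.]
black_dish top 0.64 rect c [548. 269.] size [59. 60.] ang 88.6 px [236. 170.] rgb [49. 45. 43.]
chalk scene 0.6 rect c [492. 166.] size [60. 19.] ang 88.4 px [285. 184.] rgb [213. 205. 191.]
slim_tray scene 0.59 rect c [490. 164.] size [92. 45.] ang 84.5 px [287. 189.] rgb [90. 84. 95.]
black_stopper scene 0.79 rect c [465. 259.] size [34. 78.] ang 52.9 px [257. 217.] rgb [144. 134. 122.]
brass_stopper scene 0.96 rect c [348. 369.] size [34. 62.] ang 42.1 px [244. 290.] rgb [204. 125. 134.]
brass_stopper scene 0.69 rect c [367. 291.] size [34. 70.] ang 52.4 px [275. 260.] rgb [181. 146. 102.]
brass_dish scene 0.56 rect c [637. 216.] size [60. 65.] ang 54.9 px [224. 160.] rgb [234. 184. 122.]
black_dish scene 0.57 rect c [547. 271.] size [63. 66.] ang 54.5 px [226. 192.] rgb [111. 101.  95.]
```

Request:
jog_arm --pt "-15 32 0" --pt "-30 66 0" --pt "-43 96 0" --pt "-51 112 -10" --pt "-51 112 -30" --pt "-51 112 -50" --pt "-51 112 -50" --turn '[0,0,0,0,0,0,0]'

```text
clock: 17.67
position: [0.4417, 0.2726, 0.0694]
ee_rot: [0.741, 0.671, -0.023, 0.03]
ft_force: [-0.9, -0.2, 0.3]
grip_width: 0.528
```

```bash
python3 st.py; python3 -c "
from h import *
q=manip.camera('scene');save(q,'s1')
b=q['frame'][130:260,200:350]
cv2.imwrite('pics/m7.png',cv2.cvtColor(cv2.resize(b,None,fx=4,fy=4,interpolation=2),4))"
```

```text
j [-1.289  0.34   0.708  1.92  -0.182  1.005 -0.603] p [0.4417 0.2726 0.0694] z [ 0.006 -0.075 -0.997] jaw -5.6 t 17.6667 g 0.528024697516123
```

View pics/m7.png

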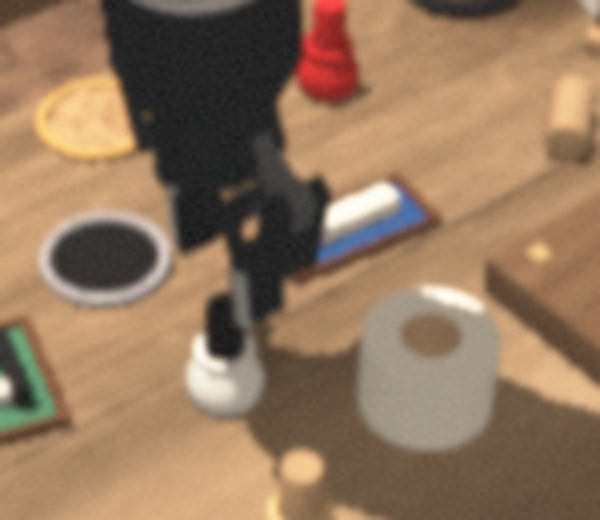

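Request:
jog_arm --pt "2 2 -10" --pt "2 2 -22" --pt "2 2 -32" --pt "2 2 -34" --pt "2 2 -34" --turn '[0,0,0,0,0]'

```text
clock: 18.13
position: [0.4443, 0.274, 0.0364]
ee_rot: [0.741, 0.67, -0.023, 0.03]
ft_force: [0.6, -0.3, 0.9]
grip_width: 0.526
```

Request:
jog_arm --pt "0 0 0" --pt "0 0 0" --pt "0 0 0" --pt "0 0 0" --pt "0 0 0" --pt "0 0 0" --pt "0 0 0" --turn '[0,0,0,0,0,0,0]' --grip 12 --grip_force 35

```text
clock: 18.72
position: [0.4446, 0.2742, 0.0366]
ee_rot: [0.741, 0.67, -0.023, 0.03]
ft_force: [-0.7, -0.1, 1.9]
grip_width: 0.214
```

Request:
jog_arm --pt "0 0 15" --pt "0 0 35" --pt "25 -1 40" --pt "55 -2 40" --pt "85 -3 40" --pt "102 -4 40" --pt "102 -4 25" --pt "102 -4 14" --pt "102 -4 10" --pt "102 -4 10" --pt "102 -4 10" --turn '[0,0,0,0,0,0,0,0,0,0,0]'

```text
clock: 19.63
position: [0.5458, 0.2705, 0.0466]
ee_rot: [0.741, 0.671, -0.023, 0.03]
ft_force: [-1.2, 0.1, -0.0]
grip_width: 0.219
```

```bash
python3 st.py; python3 -c "
from h import *
q=manip.camera('scene');save(q,'s1')
b=q['frame'][110:240,170:320]
cv2.imwrite('pics/m8.png',cv2.cvtColor(cv2.resize(b,None,fx=4,fy=4,interpolation=2),4))"
```

```text
j [-1.082  0.564  0.666  1.698 -0.312  1.037 -0.422] p [0.5458 0.2705 0.0466] z [ 0.006 -0.075 -0.997] jaw -5.7 t 19.6333 g 0.21864908428518148
```

View pics/m8.png

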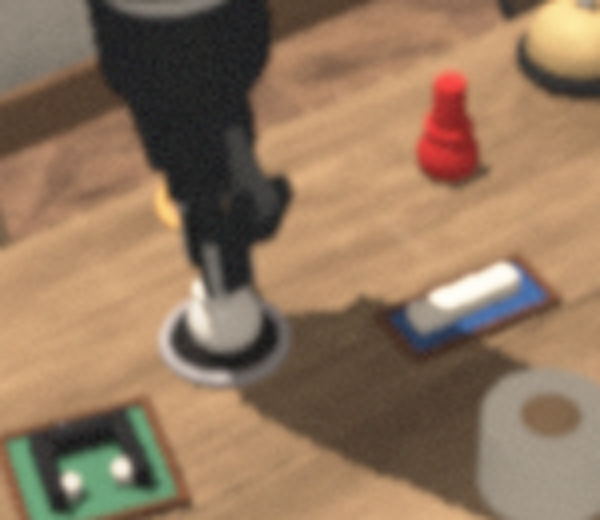

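Request:
jog_arm --pt "1 0 -3" --pt "1 0 -6" --pt "1 0 -7" --pt "1 0 -7" --turn '[0,0,0,0]'

```text
clock: 20.02
position: [0.5471, 0.2706, 0.0399]
ee_rot: [0.741, 0.671, -0.023, 0.03]
ft_force: [-0.7, -0.1, -0.6]
grip_width: 0.215
```

Request:
jog_arm --pt "0 0 0" --pt "0 0 0" --pt "0 0 0" --pt "0 0 5" --pt "0 0 30" --pt "0 0 65" --pt "0 0 70" --pt "0 0 70" --pt "0 0 70" --turn '[0,0,0,0,0,0,0,0,0]' --grip 45

```text
clock: 20.77
position: [0.5471, 0.2708, 0.11]
ee_rot: [0.741, 0.671, -0.022, 0.03]
ft_force: [0.7, -0.1, -1.1]
grip_width: 0.526
```

Request:
jog_arm --pt "-35 6 0" --pt "-70 12 0" --pt "-105 18 0" --pt "-140 24 0" --pt "-175 29 0" --pt "-196 32 -5" --pt "-196 32 -20" --pt "-196 32 -36" --pt "-196 32 -36" --pt "-196 32 -36" --turn '[0,0,0,0,0,0,0,0,0,0]'

```text
clock: 21.6
position: [0.3505, 0.3019, 0.0732]
ee_rot: [0.741, 0.671, -0.024, 0.03]
ft_force: [0.7, -0.4, 0.6]
grip_width: 0.527
```

```bash
python3 st.py; python3 -c "
from h import *
q=manip.camera('scene');save(q,'s1')
b=q['frame'][170:320,200:350]
cv2.imwrite('pics/m9.png',cv2.cvtColor(cv2.resize(b,None,fx=4,fy=4,interpolation=2),4))"
```

```text
j [-1.49   0.198  0.701  2.047 -0.083  0.995 -0.847] p [0.3505 0.3019 0.0732] z [ 0.005 -0.077 -0.997] jaw -5.7 t 21.6 g 0.5274341772180513
```

View pics/m9.png

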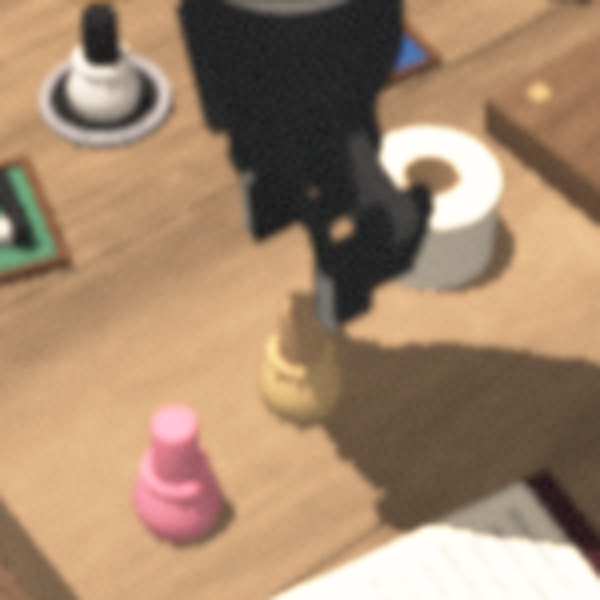

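Request:
jog_arm --pt "0 1 -10" --pt "0 1 -24" --pt "0 1 -35" --pt "0 1 -37" --pt "0 1 -37" --turn '[0,0,0,0,0]'

```text
clock: 22.07
position: [0.351, 0.3026, 0.0362]
ee_rot: [0.741, 0.67, -0.024, 0.031]
ft_force: [-0.1, -0.3, -1.0]
grip_width: 0.525
```

Request:
jog_arm --pt "0 0 0" --pt "0 0 0" --pt "0 0 0" --pt "0 0 0" --pt "0 0 0" --pt "0 0 0" --pt "0 0 0" --turn '[0,0,0,0,0,0,0]' --grip 12 --grip_force 35

```text
clock: 22.65
position: [0.3512, 0.3029, 0.0365]
ee_rot: [0.741, 0.67, -0.024, 0.03]
ft_force: [-0.0, -1.2, 4.1]
grip_width: 0.216
```

Request:
jog_arm --pt "0 0 15" --pt "0 0 50" --pt "15 -5 80" --pt "52 -16 85" --pt "90 -28 85" --pt "128 -40 85" --pt "166 -52 85" --pt "204 -63 85" --pt "242 -75 85" --pt "275 -85 85" --pt "287 -89 80" --pt "287 -89 80" --turn '[0,0,0,0,0,0,0,0,0,0,0,0]'

```text
clock: 23.65
position: [0.6403, 0.2105, 0.115]
ee_rot: [0.742, 0.669, -0.025, 0.031]
ft_force: [-0.4, -0.8, -0.6]
grip_width: 0.215
```

Request:
jog_arm --pt "0 0 -25" --pt "0 0 -50" --pt "0 0 -66" --pt "0 0 -70" --pt "0 0 -70" --turn '[0,0,0,0,0]'

```text
clock: 24.07
position: [0.639, 0.2108, 0.0437]
ee_rot: [0.742, 0.669, -0.026, 0.031]
ft_force: [0.2, 0.4, -0.3]
grip_width: 0.213
```

```bash
python3 st.py; python3 -c "
from h import *
q=manip.camera('scene');save(q,'s1')
b=q['frame'][90:220,150:300]
cv2.imwrite('pics/m10.png',cv2.cvtColor(cv2.resize(b,None,fx=4,fy=4,interpolation=2),4))"
```

```text
j [-0.902  0.704  0.692  1.517 -0.393  1.103 -0.247] p [0.639  0.2108 0.0437] z [ 0.003 -0.081 -0.997] jaw -5.9 t 24.0667 g 0.21325228085373849
```

View pics/m10.png

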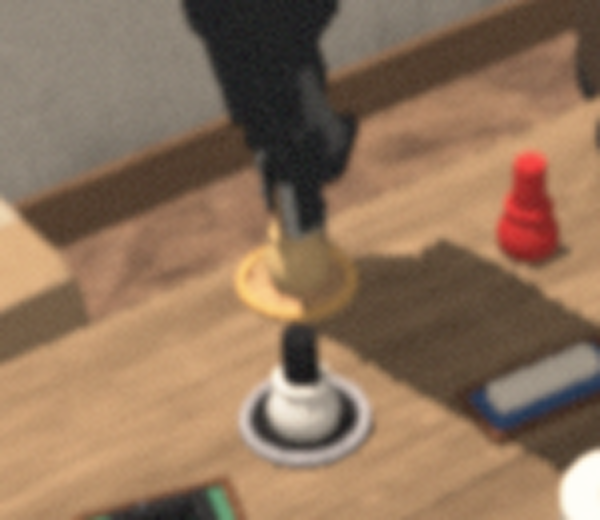

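Request:
jog_arm --pt "0 2 -2" --pt "0 2 -4" --pt "0 2 -4" --turn '[0,0,0]'

```text
clock: 24.37
position: [0.6402, 0.2135, 0.0419]
ee_rot: [0.742, 0.669, -0.024, 0.031]
ft_force: [0.4, 0.2, -1.8]
grip_width: 0.214
```

Request:
jog_arm --pt "0 0 0" --pt "0 0 0" --pt "0 0 0" --pt "0 0 5" --pt "0 0 30" --pt "0 0 65" --pt "0 0 100" --pt "0 0 130" --pt "0 0 130" --pt "0 0 130" --turn '[0,0,0,0,0,0,0,0,0,0]' --grip 45

```text
clock: 25.2
position: [0.6412, 0.2137, 0.1743]
ee_rot: [0.742, 0.669, -0.022, 0.032]
ft_force: [0.2, -0.6, -1.8]
grip_width: 0.527
```

Request:
jog_arm --pt "-25 -30 10" --pt "-50 -60 20" --pt "-70 -90 40" --pt "-80 -120 60" --pt "-90 -150 80" --pt "-90 -180 100" --pt "-90 -190 120" --pt "-90 -190 120" --turn '[0,0,0,0,0,0,0,0]'

```text
clock: 25.87
position: [0.5519, 0.0198, 0.2973]
ee_rot: [0.744, 0.667, -0.021, 0.032]
ft_force: [0.3, -0.3, 0.5]
grip_width: 0.527
```

```bash
python3 st.py; python3 -c "
from h import *
q=manip.camera('scene');save(q,'s1');t=manip.camera('top')
b=q['frame'][120:300,140:350];a=t['frame'][110:270,165:305]
a=cv2.resize(a,None,fx=2.5,fy=2.5,interpolation=2);b=cv2.resize(b,(467,400),interpolation=2)
cv2.imwrite('pics/m11.png',cv2.cvtColor(np.hstack([a,b])[:,:800],4))
import b as B;B.zs={'foil_cutter':.019,'square_tray':.0055,'chalk':.014,'slim_tray':.0055,'black_stopper':0,'brass_stopper':0,'brass_dish':.0055,'black_dish':.0055,'label_roll':.042};B.run(B.zs)"
```

```text
j [-0.978  0.171  0.93   1.6   -0.061  1.43  -0.156] p [0.5519 0.0198 0.2973] z [ 0.013 -0.076 -0.997] jaw -6.2 t 25.8667 g 0.5273629296331717
foil_cutter top 0.48 rect c [512. 366.] size [50. 44.] ang 73.2 px [195. 185.] rgb [43. 48. 41.]
square_tray top 0.82 rect c [513. 368.] size [77. 73.] ang 73.7 px [196. 186.] rgb [66. 83. 52.]
square_tray top 0.36 rect c [639. 211.] size [62. 57.] ang 88.7 px [258. 135.] rgb [168. 117.  45.]
slim_tray top 0.74 rect c [493. 158.] size [86. 41.] ang 84.3 px [283. 191.] rgb [58. 64. 82.]
black_stopper top 0.66 rect c [550. 271.] size [35. 33.] ang 43.1 px [236. 171.] rgb [90. 84. 76.]
brass_stopper top 0.6 rect c [644. 214.] size [29. 31.] ang 44.6 px [257. 132.] rgb [114.  86.  46.]
brass_stopper top 0.52 rect c [595.  91.] size [35. 39.] ang 88.6 px [307. 151.] rgb [126.   9.   4.]
brass_dish top 0.79 rect c [639. 210.] size [65. 57.] ang 88.7 px [258. 134.] rgb [167. 116.  45.]
black_dish top 0.74 rect c [547. 269.] size [63. 63.] ang 88.6 px [234. 171.] rgb [83. 76. 70.]
black_dish top 0.53 rect c [549. 271.] size [34. 38.] ang 88.6 px [233.
[... 534 characters left out ...]
scene 0.7 rect c [576. 253.] size [34. 85.] ang 55.3 px [225. 185.] rgb [134. 125. 114.]
brass_stopper scene 0.77 rect c [350. 370.] size [34. 64.] ang 53.4 px [244. 288.] rgb [199. 121. 129.]
brass_stopper scene 0.72 rect c [618.  73.] size [33. 94.] ang 51.6 px [281. 144.] rgb [161.  53.  47.]
brass_dish scene 0.73 rect c [638. 217.] size [62. 64.] ang 54.9 px [223. 161.] rgb [209. 161. 104.]
black_dish scene 0.69 rect c [543. 274.] size [64. 58.] ang 62.1 px [227. 195.] rgb [129. 119. 113.]
label_roll scene 0.88 rect c [372. 218.] size [60. 96.] ang 47.1 px [307. 220.] rgb [205. 194. 178.]
label_roll scene 0.53 rect c [460. 190.] size [83. 40.] ang 83.2 px [287. 189.] rgb [ 98.  94. 110.]
```

View pics/m11.png

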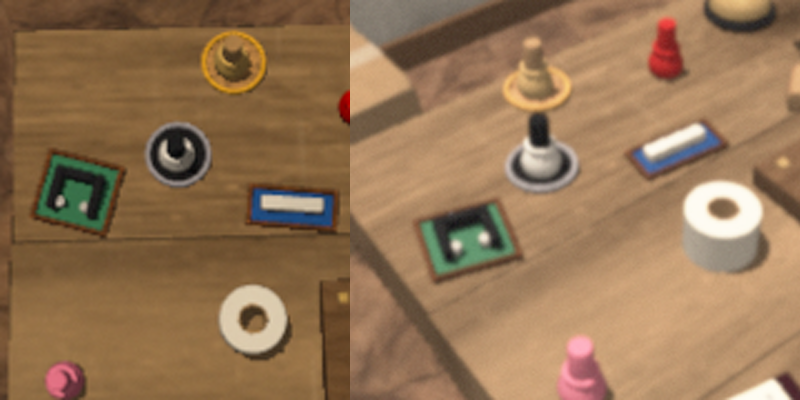

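```bash
python3 -c "
from h import *
print(manip.hand_in())"
```

```text
the job is handed in; nothing more can be done
None
```

The job is handed in at about 26 s on the robot's clock. I placed the foil cutter in the square tray, the chalk in the slim tray, the brass stopper in the brass dish and the black stopper in the steel dish. The label roll and the pink and red look-alikes were left alone.

My last top and scene views showed:
- **Foil cutter:** lying flat, within about 3 mm of the tray's centre.
- **Chalk:** lying flat inside the rim, about 3 mm off centre. This comes from the scene camera only, as the top view's network missed the chalk.
- **Stoppers:** both standing stem up inside their rims, about 2–5 mm off centre. Part of that offset is parallax.
- **Label roll:** it had not moved beyond measuring error, about 2 mm.
- **Arm:** clear of everything when I handed in.

**Tool tilt:** climbing past the wrist joint's limit on the way over the cork puller left the tool tilted by about 0.1 rad. I brought that down to about 0.07 and worked with it. The tools were released just above the floors and look level in the pictures, but I did not measure their tilt or resting height.

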